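# Fetch the wax tin from the back of the finishing caddy

### The arm

A 7-joint arm with a two-finger parallel gripper is mounted at the origin on the work surface. World frame = base frame: x ahead of the robot, y to its left, z up, the work surface at z = 0. Lengths are in m, angles in rad, forces in N, time in s.
With the tool pointing down it reaches from about 0.4 to 0.875 m from the base axis. Payload 4.4 kg.
Tool frame: the origin (TCP) lies midway between the tips of the shut fingers; the grasp point (between the pads) lies 19 mm behind it; z points along the fingers, y is the line along which they close (so a half turn about z gives the same grasp; the last joint's range is limited). The gripper opens to 85 mm and grips with 20 to 120 N. Pads are 22 mm wide; open, the fingers measure 114 mm over their backs; the gripper's body (76 mm by 85 mm) begins 54 mm behind the grasp point. The pads swing forward as they close: fully open they stand 13 mm farther back than shut.
Start: joints at [-1.291, 0.628, 0.038, 1.517, -0.027, 0.996, -0.02], TCP at [0.22, 0.612, 0.231] pointing down, gripper open.
Joint ranges: [-3.06, 3.06], [-0.37, 2.12], [-1.25, 1.32], [0.18, 2.47], [-1.1, 4.24], [0.23, 1.98], [-2.94, 2.94]. Speed limits (rad/s): [2.57, 2.57, 3.14, 3.14, 3.14, 3.14, 3.14].

### API

Orientations are given as a unit quaternion [x, y, z, w].
In Python, from station import arm, eyes, finish_job gives the robot as it stands. The module is installed in compiled form; this text tells all that it offers.
- The arm moves only by the tool apply_moves, never from a script. Its argument "plan" is a list that holds one entry, the list of rows, each a list of 7 numbers: the opening, from 0 (shut) to 1 (fully open), then the shift along the world's x, y, z in cm, then the turn, a rotation vector about the world's x, y, z in degrees. In form: [[[gripper, tx, ty, tz, ax, ay, az], ...]]. A call has 1 to 12 rows; each row is the pose to reach, as a shift and turn from the pose commanded when the call began; what a row does not reach only later rows make up. A row lasts 1/10 s, in which the tool goes at most 50 mm and 8.59 degrees, less where a joint would pass 70% of its speed; a pose out of reach is approached as far as the arm can. A call with a gripper value outside its range is refused whole. The fingers move at their own pace and stop on an object; "force" is the grip in N (left out, the last holds). Time passes only in rows, so rows that repeat a pose let the fingers close. It gives the time, the measured TCP pose, the force, the opening and the grip force at its end, in the units of the state.
- arm.observe(): the state, without advancing time (a new reading comes with each control period).
- eyes.snapshot(name): name is "scene" or "top"; returns (picture, depth): 384x512x3 uint8, red, green, blue; 384x512 float32, m along the optical axis (not along the pixel's ray), 0 where there is no reading.
- eyes.camera_info(name): a dict with "camera_matrix" (3x3 intrinsics, pixels), "xyz" and "attitude" of the camera in the world. Camera axes: x right, y down, z forward; pixel columns grow to the right and rows downward; lengths in m; the calibration is good to about 2 mm. A picture is of the moment at which its call begins. camera_info takes no time and is no camera call.
- finish_job(): hands the job in; it is judged then, once.
The state is a dict: "time_s": time; "joint_pos": joint angles; "dq": joint speeds; "joint_torque": joint torques, N m; "ee_pos": TCP position; "tcp_rot": TCP orientation; "force": force on the tool from outside, world axes, zero at the start; "ft_torque": the same for the moment, N m; "opening": opening from 0.0 (shut) to 1.0 (fully open); "gripper_force": force on a finger pad.
Only numpy, scipy, OpenCV 4.12 (cv2) and the standard library are available. Lean on these libraries where they do the work, as an engineer would, in place of code of your own. Each camera call takes 0.05 s, during which the arm holds its last target. There are 200 camera calls.

### The job

The little red-lidded wax tin at the back of the plywood caddy is hemmed in by three tall containers: set the glue bottle, the blue oil can and the green varnish can aside on the black rubber mat, then take the tin out and stand it wholly on the round white coaster. Once it is there, put each of the three containers back in the caddy in its own place, within about a centimetre of where it stood at the start. Keep the four upright and leave the block plane, the mallet and the sanding block where they are.

Things in the scene. Friction and masses are not known exactly. Their poses are not given: they have to be found in the camera images.
- glue_bottle: Yellow round squeeze bottle of wood glue with a paper and red label and an orange nozzle: body 54 mm across and straight up to 108 mm, then a shoulder and nozzle to 139 mm high; about 0.26 kg. Stands upright, loose. Origin: centre of its underside, z up.
- oil_can: Blue rectangular oil can with a paper label and a black screw cap: 50 mm along its own x (which starts within 7 degrees of the caddy's x), 60 mm along its own y, 110 mm high to its flat top, cap (28 mm across, 12 mm off-centre towards its own +y) to 136 mm; about 0.30 kg. Stands upright, loose. Origin: centre of its underside, z up.
- varnish_can: Green round varnish can with a white label and steel lid: 58 mm across, straight, 113 mm high; about 0.34 kg. Stands upright, loose. Origin: centre of its underside, z up.
- wax_tin: Small low round tin of wax, brass-coloured with a red lid and white dot on top: 48 mm across, 36 mm high, about 0.09 kg. Stands upright in the caddy near its back wall (its origin on the caddy's centre line, about 34 mm from the caddy's centre towards the caddy's +x), the three tall containers 5 to 20 mm from it in front, left and right. Origin: centre of its underside, z up.
- caddy: Low open plywood tray fixed to the bench, outside 206 mm along its own x and 236 mm along its own y, walls 8 mm thick, rim 34 mm above the bench, floor 8 mm above the bench. Its own x points away from the robot (back wall at +x), turned by up to about 15 degrees. Origin: centre of its underside on the bench.
- mat: Black ribbed rubber bench mat, the side area for the cleared containers, fixed, bare at the start: 300 mm along its own x (which points away from the robot, turned by up to about 9 degrees), 130 mm along its own y, top 4 mm above the bench; it lies left or right of the caddy. Origin: centre of its underside.
- coaster: Round white glazed coaster fixed to the bench, 80 mm across, top 6 mm above the bench, bare at the start; it lies on the other side of the caddy from the mat. Origin: centre of its underside.
- sanding_block: Bystander: loose cork sanding block with a reddish sole, 70 mm along its own x, 40 by 30 mm high, in the front left corner of the caddy. Leave it alone. Origin: centre of its underside.
- block_plane: Bystander: loose metal block plane 160 x 46 mm (long along its own x), about 55 mm high, on the bench beyond the caddy. Leave it alone. Origin: centre of its sole.
- mallet: Bystander: loose wooden mallet lying on the bench beyond the caddy, 64 mm high; its handle runs along its own x (from 160 mm behind the origin) to the 125 mm wide head centred 120 mm ahead of the origin. Leave it alone. Origin: on the bench under the handle.

How it is judged:
On the way, in this order (a step that is already met when the one before it is completed fails the run):
1. the glue bottle, the oil can and the varnish can all stand upright on the rubber mat, let go (x of glue_bottle in the frame of mat between -0.145 and 0.145 m and y of glue_bottle in the frame of mat between -0.06 and 0.06 m and z of each of glue_bottle, oil_can, varnish_can in the frame of mat below 0.01 m and angle between each of glue_bottle, oil_can, varnish_can's own z axis and vertical below 0.1 rad and linear speed of each of glue_bottle, oil_can, varnish_can below 0.03 m/s and contact force between each of glue_bottle, oil_can, varnish_can and the fingers below 0.3 N and x of oil_can in the frame of mat between -0.145 and 0.145 m and y of oil_can in the frame of mat between -0.06 and 0.06 m and x of varnish_can in the frame of mat between -0.145 and 0.145 m and y of varnish_can in the frame of mat between -0.06 and 0.06 m), for 0.2 s.
2. the wax tin stands on the white coaster, let go, while the three containers still stand on the mat (horizontal distance between wax_tin and coaster below 0.017 m and z of wax_tin in the frame of coaster between 0.003 and 0.01 m and angle between wax_tin's own z axis and vertical below 0.1 rad and linear speed of wax_tin below 0.03 m/s and contact force between wax_tin and the fingers below 0.3 N and x of glue_bottle in the frame of mat between -0.145 and 0.145 m and y of glue_bottle in the frame of mat between -0.06 and 0.06 m and z of each of glue_bottle, oil_can, varnish_can in the frame of mat below 0.01 m and x of oil_can in the frame of mat between -0.145 and 0.145 m and y of oil_can in the frame of mat between -0.06 and 0.06 m and x of varnish_can in the frame of mat between -0.145 and 0.145 m and y of varnish_can in the frame of mat between -0.06 and 0.06 m), for 0.2 s.
At the end, for the whole second after the job is handed in: The wax tin stands upright on the white coaster, its centre within 17 mm of the coaster's; the glue bottle, oil can and varnish can each stand upright in the caddy within 15 mm of where they stood at the start; all are at rest and let go (horizontal distance between wax_tin and coaster below 0.017 m and z of wax_tin in the frame of coaster between 0.003 and 0.01 m and angle between each of wax_tin, glue_bottle, oil_can, varnish_can's own z axis and vertical below 0.1 rad and linear speed of each of wax_tin, glue_bottle, oil_can, varnish_can below 0.03 m/s and contact force between each of wax_tin, glue_bottle, oil_can, varnish_can and the fingers below 0.3 N and distance of each of glue_bottle, oil_can, varnish_can from where it was at the start of the episode below 0.015 m); the robot touches nothing.
It fails at once if a container or the tin is tipped by more than about 35 degrees (angle between any of glue_bottle, oil_can, varnish_can, wax_tin's own z axis and vertical above 0.6 rad).
It fails at once if the block plane, the mallet or the sanding block is moved by more than 20 mm (distance of any of block_plane, mallet, sanding_block from where it was at the start of the episode above 0.02 m).
It also fails if it takes over 144 s, if anything falls off the work surface, if the arm or the gripper's body presses on something with over 40 N, if the wrist force passes 120 N, or if a joint passes its speed limit or range.

## Working session

There is one attempt and no reset: what is moved stays moved. The work goes in short steps, Python scripts to look and compute and a tool call to move; the robot and the scene stay as the last step left them, time stands still between calls to the robot, and variables do not carry over. Pictures are saved under pics/ and viewed, at most 14 in all, crops included, and the job is handed in when it is done.

Besides the shell and the picture viewer there is one more tool, called after "Call:" by a JSON object that holds its "method" and its "body", one argument or row to a line. apply_moves: Moves the arm, as the interface text tells. Its arguments: {"type":"object","properties":{"plan":{"type":"array"},"force":{"type":"number"}},"required":["plan"]}

```bash
mkdir -p pics
cat > h.py <<'E'
import numpy as np, cv2
from station import arm, eyes, finish_job
from scipy.spatial.transform import Rotation as R
def T(name):
    c=eyes.camera_info(name); K=np.array(c["camera_matrix"]); a=np.array(c["attitude"])
    M=R.from_quat(a).as_matrix() if a.size==4 else a.reshape(3,3)
    return K,M,np.array(c["xyz"])
def cloud(name,d):
    K,M,t=T(name); v,u=np.mgrid[:d.shape[0],:d.shape[1]]
    p=np.stack([(u-K[0,2])/K[0,0]*d,(v-K[1,2])/K[1,1]*d,d],-1)
    w=p@M.T+t; w[d<=0]=np.nan; return w
def onplane(name,u,v,z):
    K,M,t=T(name); r=M@np.array([(u-K[0,2])/K[0,0],(v-K[1,2])/K[1,1],1]); return t+r*(z-t[2])/r[2]
E
python3 - <<'E'
from h import *
for n in("scene","top"):
    p,d=eyes.snapshot(n); np.savez("pics/%s0.npz"%n,p=p,d=d)
    cv2.imwrite("pics/%s0.png"%n,cv2.resize(p[:,:,::-1],(800,600)))
    print(n,eyes.camera_info(n))
s=arm.observe();print({k:np.round(v,3) for k,v in s.items()})
E
```

```text
scene {'camera_matrix': array([[346.57752554,   0.        , 247.77189307],
       [  0.        , 346.57752554, 190.80393068],
       [  0.        ,   0.        ,   1.        ]]), 'xyz': array([ 0.9771931 , -0.61809176,  0.54578903]), 'attitude': array([ 0.85928823,  0.21974814, -0.12689563, -0.44410809])}
top {'camera_matrix': array([[465.42656042,   0.        , 255.50091795],
       [  0.        , 465.42656042, 190.75598977],
       [  0.        ,   0.        ,   1.        ]]), 'xyz': array([0.45150874, 0.00650292, 1.07690323]), 'attitude': array([-0.70299419,  0.70747503, -0.05809904,  0.04362055])}
{'time_s': np.float64(0.1), 'joint_pos': array([-1.291,  0.629,  0.038,  1.518, -0.027,  0.996, -0.02 ]), 'dq': array([-0.001,  0.001,  0.001, -0.001,  0.001,  0.001,  0.001]), 'joint_torque': array([ 3.0000e-03, -5.6453e+01,  1.2310e+00, -1.9397e+01,  1.1000e-02,
        5.0000e-03, -0.0000e+00]), 'ee_pos': array([0.22 , 0.611, 0.23 ]), 'tcp_rot': array([ 0.172,  0.985, -0.001, -0.   ]), 'force': array([0.129, 0.601, 0.107]), 'ft_torque': array([ 0.058, -0.029, -0.004]), 'gripper_force': np.float64(0.0), 'opening': np.float64(1.0)}
```

View pics/top0.png

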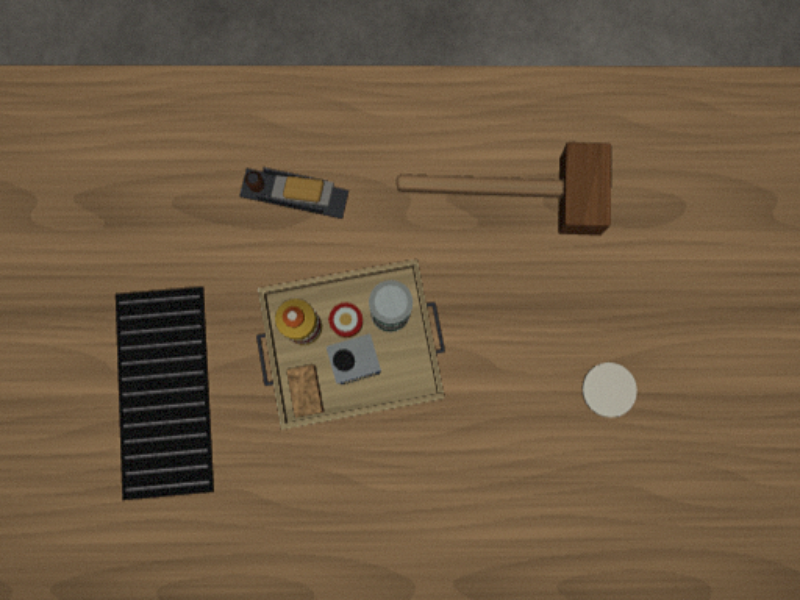

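View pics/scene0.png

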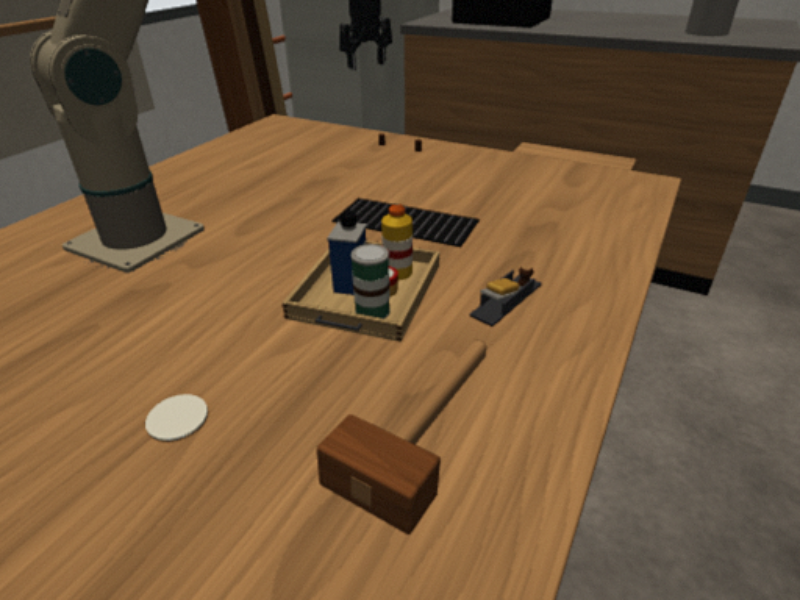

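The top view (800x600) shows the glue at (296,318), tin at (346,320), varnish can at (390,303), oil can at (354,360), mat centred at (165,393) and coaster at (610,389). The plane and mallet lie beyond the caddy. Next I'll get metric positions from depth.

```bash
cat > m.py <<'E'
from h import *
f=np.load("pics/top0.npz"); p,d=f["p"],f["d"]; w=cloud("top",d); s=.64
def rect(mask,z,name):
    ys,xs=np.nonzero(mask); P=np.array([onplane("top",x,y,z)[:2] for x,y in zip(xs,ys)])
    (c,wh,a)=cv2.minAreaRect((P*1000).astype(np.float32)); cc,r=cv2.minEnclosingCircle((P*1000).astype(np.float32))
    print(name,len(xs),"rect c",np.round(c,1),"wh",np.round(wh,1),"ang",round(a,1),"circ",np.round(cc,1),round(r,1),"z",np.round(np.nanmedian(w[mask][:,2])*1000,1))
def win(u,v,r):
    m=np.zeros(d.shape,bool); u,v=int(u*s),int(v*s); m[v-r:v+r,u-r:u+r]=1; return m
Z=np.nan_to_num(w[...,2]); hsv=cv2.cvtColor(p,cv2.COLOR_RGB2HSV); g=p.mean(-1)
rect(win(390,303,22)&(Z>.100),.121,"varnish")
rect(win(355,358,24)&(Z>.105)&(Z<.128),.118,"oil top")
rect(win(345,360,20)&(Z>.134),.144,"oil cap")
rect(win(293,318,14)&(Z>.135),.147,"nozzle")
rect(win(296,318,22)&(Z>.09),.12,"glue")
rect(win(346,320,15)&(Z>.03)&(Z<.06),.044,"tin")
red=((hsv[...,0]<8)|(hsv[...,0]>172))&(hsv[...,1]>120)
rect(win(346,320,13)&(red),.044,"tin red")
rect(win(610,389,24)&(hsv[...,1]<60)&(g>120),.006,"coaster")
m=np.zeros(d.shape,bool); m[170:330,62:150]=1; mm=m&(g<45)
mm=cv2.morphologyEx(mm.astype(np.uint8),cv2.MORPH_CLOSE,np.ones((5,5)));mm=cv2.morphologyEx(mm,cv2.MORPH_OPEN,np.ones((5,5)))>0
rect(mm,.004,"mat")
for n,uv in dict(bl=(260,290),br=(418,262),fr=(443,397),fl=(283,427)).items(): print(n,onplane("top",uv[0]*s,uv[1]*s,.034)*1000)
x0=[150,150,250,250]; c=p[150:290,150:300,::-1]
cv2.imwrite("pics/crop.png",cv2.resize(c,(750,700)[:2] if 0 else (640,597),interpolation=cv2.INTER_CUBIC))
E
python3 m.py
```

```text
varnish 643 rect c [ 5.768e+02 -2.000e-01] wh [57.3 77.5] ang 82.8 circ [574.4   5.3] 42.7 z 120.7
oil top 596 rect c [521.3  34.5] wh [61.4 93.9] ang 18.0 circ [519.8  33.9] 54.5 z 118.0
oil cap 155 rect c [508.9  59.4] wh [26. 26.] ang 0.1 circ [508.2  59.6] 14.0 z 143.7
nozzle 114 rect c [564.2 123.6] wh [26.1 24.2] ang 89.7 circ [564.9 124.1] 13.6 z 141.1
glue 536 rect c [559.3 110.9] wh [82.2 52.9] ang 71.2 circ [552.3 112.1] 44.1 z 120.5
tin 383 rect c [571.8  61.9] wh [47.7 47.3] ang 45.0 circ [572.   62.5] 24.9 z 44.3
tin red 165 rect c [571.3  62.5] wh [47.7 45.7] ang 44.6 circ [571.   62.4] 24.2 z 43.8Traceback (most recent call last):
  File "m.py", line 18, in <module>
    rect(win(610,389,24)&(hsv[...,1]<60)&(g>120),.006,"coaster")
    ~~~~^^^^^^^^^^^^^^^^^^^^^^^^^^^^^^^^^^^^^^^^^^^^^^^^^^^^^^^^
  File "m.py", line 4, in rect
    ys,xs=np.nonzero(mask); P=np.array([onplane("top",x,y,z)[:2] for x,y in zip(xs,ys)])
                                        ~~~~~~~^^^^^^^^^^^^^
  File "h.py", line 13, in onplane
    K,M,t=T(name); r=M@np.array([(u-K[0,2])/K[0,0],(v-K[1,2])/K[1,1],1]); return t+r*(z-t[2])/r[2]
          ~^^^^^^
  File "h.py", line 5, in T
    c=eyes.camera_info(name); K=np.array(c["camera_matrix"]); a=np.array(c["attitude"])
ValueError: time passes only in moves, steps and waits
```

```bash
sed -i 's/^def T(name):/import functools\n@functools.lru_cache\ndef T(name):/' h.py
sed -i 's/^rect(win(390.*/rect(win(390,303,26)\&(abs(Z-.121)<.006),.121,"varnish")/; s/^rect(win(355.*/rect(win(355,358,26)\&(abs(Z-.118)<.004),.118,"oil top")/; s/^rect(win(296.*/rect(win(296,318,26)\&(abs(Z-.116)<.008),.116,"glue")/' m.py
python3 m.py
```

```text
varnish 681 rect c [567.2   7.2] wh [57.7 99.7] ang 65.1 circ [570.1  15.2] 52.8 z 120.6
oil top 599 rect c [521.9  46.7] wh [105.5  86.4] ang 89.7 circ [535.   46.7] 60.8 z 118.1
oil cap 155 rect c [508.9  59.4] wh [26. 26.] ang 0.1 circ [508.2  59.6] 14.0 z 143.7
nozzle 114 rect c [564.2 123.6] wh [26.1 24.2] ang 89.7 circ [564.9 124.1] 13.6 z 141.1
glue 378 rect c [556. 107.] wh [93.9 52.7] ang 64.0 circ [549.2 109.8] 48.7 z 118.9
tin 383 rect c [571.8  61.9] wh [47.7 47.3] ang 45.0 circ [572.   62.5] 24.9 z 44.3
tin red 165 rect c [571.3  62.5] wh [47.7 45.7] ang 44.6 circ [571.   62.4] 24.2 z 43.8
coaster 940 rect c [ 469.1 -324.1] wh [77.9 77.9] ang 43.3 circ [ 469.8 -324.4] 40.1 z 6.1
mat 7583 rect c [472.8 328.3] wh [298.2 129.9] ang 4.7 circ [472.9 328.3] 161.3 z 3.5
bl [615.42269509 185.77303164  34.        ]
br [655.74518421 -43.35304304  34.        ]
fr [460.09080464 -76.70491892  34.        ]
fl [419.94015184 149.66776906  34.        ]
```

View pics/crop.png

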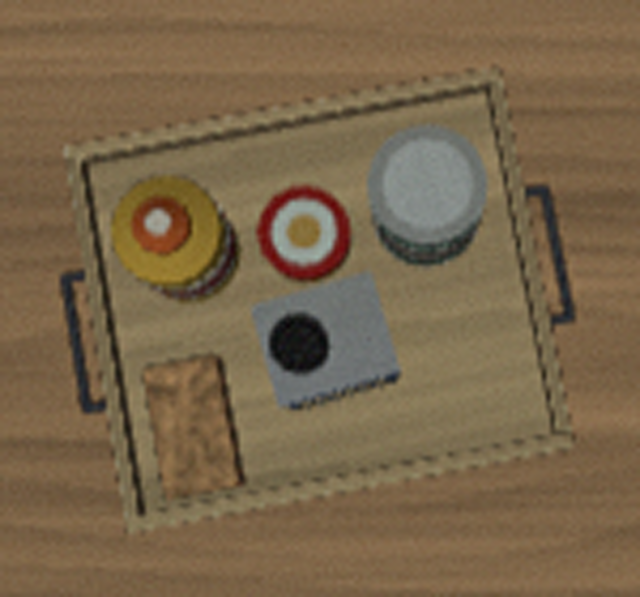

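The crop shows the varnish lid centred at (427.5,182), oil top corners (253,312), (367,273), (400,376) and (285,411), cap (299,343), glue body circle (167,233) and nozzle tip (158,221).

Run:
```python
from h import *
k=640/150
def q(n,u,v,z): r=onplane("top",150+(u+.5)/k-.5,150+(v+.5)/k-.5,z)*1000; print(n,np.round(r,1)); return r
q("varn",427.5,182,.121);q("glue",167,233,.116);q("nozz",158,221,.147);q("nozzbase",162,224,.135)
o=[q("o",*c,.118) for c in((253,312),(367,273),(400,376),(285,411))]; print(np.mean(o,0), [round(np.linalg.norm(o[i]-o[i-1]),1) for i in range(4)],np.degrees(np.arctan2(*(o[i]-o[j])[[1,0]][:])) if 0 else [np.round(np.degrees(np.arctan2((o[i]-o[j])[1],(o[i]-o[j])[0])),1) for i,j in((0,3),(1,2),(0,1),(3,2))])
q("cap",299,343,.144)
c=[q("c",*c,.034) for c in((66,147),(500,70),(572,438),(133,529))];print(np.mean(c,0),[round(np.linalg.norm(c[i]-c[i-1]),1) for i in range(4)],[np.round(np.degrees(np.arctan2((c[i]-c[j])[1],(c[i]-c[j])[0])),1) for i,j in((0,3),(1,2),(0,1),(3,2))])
# scene cross check: depth in scene of varnish/glue upper points
p,d=np.load("pics/scene0.npz").values() if 0 else (np.load("pics/scene0.npz")["p"],np.load("pics/scene0.npz")["d"])
w=cloud("scene",d)*1000
# fit cylinders
from scipy.optimize import least_squares
for n,c0,r,z0,z1 in(("varn",(577,1),29,20,112),("glue",(560,112),27,20,105),("tin",(571.5,62),24,15,42)):
    m=(np.hypot(w[...,0]-c0[0],w[...,1]-c0[1])<r+6)&(w[...,2]>z0)&(w[...,2]<z1); P=w[m][:,:2]
    f=least_squares(lambda x:np.hypot(*(P-x).T)-r,c0,loss="soft_l1",f_scale=2);print(n,len(P),f.x,np.median(abs(f.fun)))
```

```text
varn [586.9  -1.8 121. ]
glue [563.3 124.8 116. ]
nozz [565.4 125.2 147. ]
nozzbase [565.4 124.9 135. ]
o [524.5  82.7 118. ]
o [543.   27.7 118. ]
o [493.2  11.9 118. ]
o [476.9  67.1 118. ]
[509.40288028  47.33244712 118.        ] [np.float64(50.0), np.float64(58.0), np.float64(52.2), np.float64(57.5)] [np.float64(18.2), np.float64(17.6), np.float64(108.6), np.float64(106.5)]
cap [507.8  59.  144. ]
c [618.9 188.8  34. ]
c [659.6 -41.8  34. ]
c [464.1 -77.1  34. ]
c [419.2 150.4  34. ]
[540.4642544   55.07388625  34.        ] [np.float64(203.3), np.float64(234.1), np.float64(198.7), np.float64(231.9)] [np.float64(10.9), np.float64(10.3), np.float64(100.0), np.float64(101.1)]
varn 382 [5.84331083e+02 5.31922567e-01] 0.5896283708547436
glue 384 [563.99309795 127.38079127] 0.8164957599022973
tin 38 [570.89408856  63.54329478] 0.538593859404207
```

Call:
{"method": "apply_moves", "body": {
  "plan": [
    [[0.9,29,-56.4,0,0,0,-53],[0.9,29,-56.4,0,0,0,-53],[0.9,29,-56.4,0,0,0,-53],[0.9,29,-56.4,0,0,0,-53],[0.9,29,-56.4,0,0,0,-53],[0.9,29,-56.4,0,0,0,-53],[0.9,29,-56.4,0,0,0,-53],[0.9,29,-56.4,0,0,0,-53],[0.9,29,-56.4,0,0,0,-53],[0.9,29,-56.4,0,0,0,-53],[0.9,29,-56.4,0,0,0,-53],[0.9,29,-56.4,0,0,0,-53]]
  ],
  "force": 40
}}

```text
time_s: 1.3
ee_pos: [0.4951, 0.0762, 0.2312]
tcp_rot: [0.593, 0.805, -0.0, -0.0]
force: [1.6, 0.4, -1.2]
opening: 0.904
gripper_force: 0.0
```

Call:
{"method": "apply_moves", "body": {
  "plan": [
    [[0.9,0,0,0,0,0,0],[0.9,0,0,0,0,0,0]]
  ]
}}

```text
time_s: 1.5
ee_pos: [0.4947, 0.0765, 0.231]
tcp_rot: [0.595, 0.804, -0.0, -0.0]
force: [-0.5, 0.3, -0.5]
opening: 0.907
gripper_force: 0.0
```

Call:
{"method": "apply_moves", "body": {
  "plan": [
    [[0.9,1.5,-2.9,0,0,0,0],[0.9,1.5,-2.9,0,0,0,0],[0.9,1.5,-2.9,-4,0,0,0],[0.9,1.5,-2.9,-8,0,0,0],[0.9,1.5,-2.9,-12,0,0,0],[0.9,1.5,-2.9,-14.6,0,0,0],[0.9,1.5,-2.9,-14.6,0,0,0],[0.9,1.5,-2.9,-14.6,0,0,0]]
  ]
}}

```text
time_s: 2.3
ee_pos: [0.5093, 0.0504, 0.0855]
tcp_rot: [0.593, 0.805, -0.0, -0.001]
force: [0.8, -0.2, -0.3]
opening: 0.9
gripper_force: 0.0
```

```bash
cat > look.py <<'E'
import sys
from h import *
n,k,u0,u1,v0,v1=sys.argv[1],sys.argv[2],*map(int,sys.argv[3:7])
p,d=eyes.snapshot(n); np.savez("pics/%s.npz"%k,p=p,d=d)
cv2.imwrite("pics/%s.png"%k,cv2.resize(p[v0:v1,u0:u1,::-1],(640,480),interpolation=cv2.INTER_CUBIC))
E
python3 look.py scene a1 160 320 100 220
```

```text
(no output)
```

View pics/a1.png

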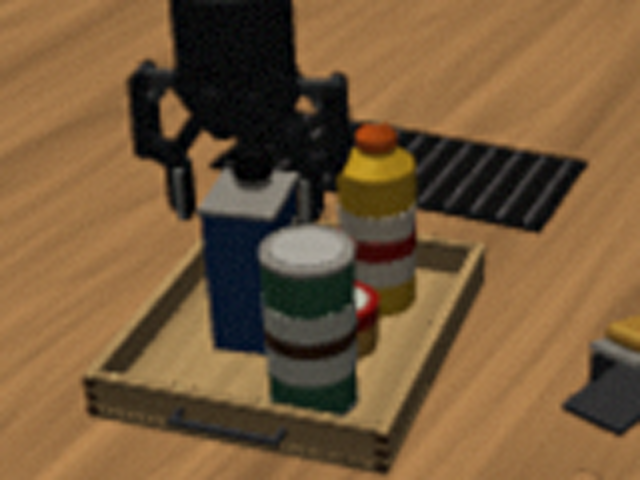

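The fingers (around (180,190) and (310,190)) straddle the blue can and nothing is touched. Closing.

Call:
{"method": "apply_moves", "body": {
  "plan": [
    [[0.45,0,0,0,0,0,0],[0.4,0,0,0,0,0,0],[0.4,0,0,0,0,0,0],[0.4,0,0,0,0,0,0],[0.4,0,0,0,0,0,0],[0.4,0,0,0,0,0,0]]
  ],
  "force": 40
}}

```text
time_s: 2.95
ee_pos: [0.5109, 0.0495, 0.0869]
tcp_rot: [0.593, 0.805, 0.001, 0.001]
force: [-0.7, 0.9, 5.1]
opening: 0.58
gripper_force: 41.0
```

Call:
{"method": "apply_moves", "body": {
  "plan": [
    [[0.4,0,0,2,0,0,0],[0.4,0,0,5,0,0,0],[0.4,0,0,7,0,0,0],[0.4,-2,4,7,0,0,0],[0.4,-4,8,7,0,0,0],[0.4,-6,12,7,0,0,0],[0.4,-8,16,7,0,0,0],[0.4,-10,20,7,0,0,0],[0.4,-12,23.5,7,0,0,0],[0.4,-13.8,27,7,0,0,0],[0.4,-13.8,27,7,0,0,0],[0.4,-13.8,27,7,0,0,0]]
  ]
}}

```text
time_s: 4.15
ee_pos: [0.3709, 0.3199, 0.1557]
tcp_rot: [0.592, 0.806, 0.0, -0.0]
force: [0.4, -0.1, -2.3]
opening: 0.58
gripper_force: 42.1
```

Call:
{"method": "apply_moves", "body": {
  "plan": [
    [[0.4,0,0,-3,0,0,0],[0.4,0,0,-5.5,0,0,0],[0.4,0,0,-6.8,0,0,0],[0.4,0,0,-7.3,0,0,0],[0.4,0,0,-7.3,0,0,0],[0.4,0,0,-7.3,0,0,0]]
  ]
}}

```text
time_s: 4.75
ee_pos: [0.3728, 0.3181, 0.083]
tcp_rot: [0.594, 0.804, 0.001, 0.0]
force: [0.4, 0.5, -3.3]
opening: 0.583
gripper_force: 42.2
```

Call:
{"method": "apply_moves", "body": {
  "plan": [
    [[0.4,0,0,-0.2,0,0,0],[0.4,0,0,-0.2,0,0,0],[0.7,0,0,-0.2,0,0,0],[0.85,0,0,-0.2,0,0,0],[0.85,0,0,-0.2,0,0,0],[0.85,0,0,-0.2,0,0,0],[0.85,0,0,4,0,0,0],[0.85,0,0,8,0,0,0],[0.85,0,0,12,0,0,0],[0.85,0,0,12,0,0,0]]
  ]
}}

```text
time_s: 5.75
ee_pos: [0.3744, 0.3209, 0.2067]
tcp_rot: [0.594, 0.805, 0.005, 0.001]
force: [0.8, -0.2, -1.2]
opening: 0.849
gripper_force: 0.0
```

Call:
{"method": "apply_moves", "body": {
  "plan": [
    [[0.9,5,-5,0,0,0,-5],[0.9,8,-8,0,0,0,-7],[0.9,11,-11,0,0,0,-7],[0.9,14,-14,0,0,0,-7],[0.9,17,-17,0,0,0,-7],[0.9,19.2,-19.2,0,0,0,-7],[0.9,19.2,-19.2,0,0,0,-7],[0.9,19.2,-19.2,0,0,0,-7],[0.9,19.2,-19.2,0,0,0,-7]]
  ]
}}

```text
time_s: 6.65
ee_pos: [0.5624, 0.1282, 0.2016]
tcp_rot: [0.641, 0.768, -0.0, -0.001]
force: [-0.5, 0.7, -0.5]
opening: 0.894
gripper_force: 0.0
```

Run:
```python
from h import *
for i in range(2):
    s=arm.observe();print(s["ee_pos"],s["tcp_rot"]); eyes.snapshot("top")
s=arm.observe();print(s["ee_pos"])
```

```text
[0.56239058 0.12824886 0.2015706 ] [ 6.40916998e-01  7.67609381e-01 -4.35817180e-04 -1.02416533e-03]
[0.56245295 0.1285088  0.2017661 ] [ 6.40716519e-01  7.67776981e-01 -2.77040489e-04 -8.79482269e-04]
[0.56258906 0.12853642 0.20197642]
```

Call:
{"method": "apply_moves", "body": {
  "plan": [
    [[0.9,0.2,-0.3,-3,0,0,0],[0.9,0.2,-0.3,-7,0,0,0],[0.9,0.2,-0.3,-10,0,0,0],[0.9,0.2,-0.3,-11.7,0,0,0],[0.9,0.2,-0.3,-11.7,0,0,0],[0.9,0.2,-0.3,-11.7,0,0,0],[0.45,0.2,-0.3,-11.7,0,0,0],[0.45,0.2,-0.3,-11.7,0,0,0],[0.45,0.2,-0.3,-11.7,0,0,0],[0.45,0.2,-0.3,-11.7,0,0,0],[0.45,0.2,-0.3,-11.7,0,0,0],[0.45,0.2,-0.3,-11.7,0,0,0]]
  ]
}}

```text
time_s: 7.95
ee_pos: [0.5665, 0.1244, 0.087]
tcp_rot: [0.641, 0.767, 0.001, 0.001]
force: [-2.0, 0.4, 6.2]
opening: 0.614
gripper_force: 41.8
```

Call:
{"method": "apply_moves", "body": {
  "plan": [
    [[0.4,0,0,2,0,0,0],[0.4,0,0,5,0,0,0],[0.4,0,0,7,0,0,0],[0.4,-2,4.5,7,0,0,0],[0.4,-4,9,7,0,0,0],[0.4,-6,13,7,0,0,0],[0.4,-8,17,7,0,0,0],[0.4,-9.1,20.3,7,0,0,0],[0.4,-9.1,20.3,6,0,0,0],[0.4,-9.1,20.3,3,0,0,0],[0.4,-9.1,20.3,0.5,0,0,0],[0.4,-9.1,20.3,0,0,0,0]]
  ]
}}

```text
time_s: 9.15
ee_pos: [0.4727, 0.3256, 0.0831]
tcp_rot: [0.642, 0.767, -0.003, -0.001]
force: [-6.1, -3.1, 20.1]
opening: 0.62
gripper_force: 45.7
```

Call:
{"method": "apply_moves", "body": {
  "plan": [
    [[0.4,0,0,-0.3,0,0,0],[0.4,0,0,-0.5,0,0,0],[0.4,0,0,-0.5,0,0,0],[0.7,0,0,-0.5,0,0,0],[0.85,0,0,-0.5,0,0,0],[0.85,0,0,-0.5,0,0,0],[0.85,0,0,-0.5,0,0,0],[0.85,0,0,4,0,0,0],[0.85,0,0,8,0,0,0],[0.85,0,0,11.5,0,0,0],[0.85,0,0,11.5,0,0,0]]
  ]
}}

```text
time_s: 10.25
ee_pos: [0.4778, 0.3284, 0.2051]
tcp_rot: [0.642, 0.767, 0.005, 0.001]
force: [-0.5, 0.9, -0.1]
opening: 0.852
gripper_force: 0.0
```

Call:
{"method": "apply_moves", "body": {
  "plan": [
    [[0.9,1.2,-3.5,0,0,0,0],[0.9,2.8,-8,0,0,0,0],[0.9,4.4,-12.5,0,0,0,0],[0.9,6,-17,0,0,0,0],[0.9,7.6,-21.5,0,0,0,0],[0.9,9.2,-26,0,0,0,0],[0.9,10.4,-30,0,0,0,0],[0.9,11.2,-33,0,0,0,0],[0.9,11.2,-33,0,0,0,0],[0.9,11.2,-33,0,0,0,0],[0.9,11.2,-33,0,0,0,0]]
  ]
}}

```text
time_s: 11.35
ee_pos: [0.5862, -0.0013, 0.1996]
tcp_rot: [0.641, 0.768, 0.0, -0.001]
force: [0.1, 1.8, -0.3]
opening: 0.904
gripper_force: 0.0
```

```bash
python3 look.py top b1 80 336 140 332; python3 -c "
from h import *
print(arm.observe()['ee_pos'])"
```

```text
[ 0.58623273 -0.00105788  0.19978811]
```

View pics/b1.png

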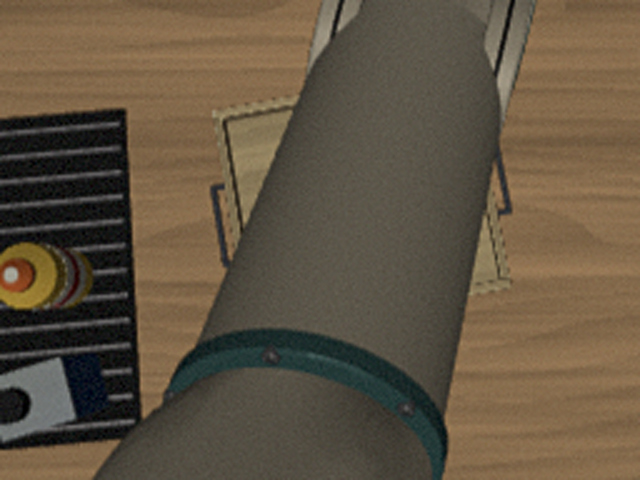

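The glue (20,275) and oil can (40,400) stand on the mat, and the arm hides the caddy. The TCP is on target over the varnish can.

Call:
{"method": "apply_moves", "body": {
  "plan": [
    [[0.9,0,0,-3,0,0,0],[0.9,0,0,-7,0,0,0],[0.9,0,0,-10,0,0,0],[0.9,0,0,-11.5,0,0,0],[0.9,0,0,-11.5,0,0,0],[0.9,0,0,-11.5,0,0,0],[0.5,0,0,-11.5,0,0,0],[0.5,0,0,-11.5,0,0,0],[0.5,0,0,-11.5,0,0,0],[0.5,0,0,-11.5,0,0,0],[0.5,0,0,-11.5,0,0,0],[0.5,0,0,-11.5,0,0,0]]
  ]
}}

```text
time_s: 12.6
ee_pos: [0.5878, -0.0031, 0.0872]
tcp_rot: [0.642, 0.767, 0.001, 0.001]
force: [-1.5, 0.4, 7.2]
opening: 0.669
gripper_force: 42.3
```

Call:
{"method": "apply_moves", "body": {
  "plan": [
    [[0.4,0,0,2,0,0,0],[0.4,0,0,5,0,0,0],[0.4,0,0,7,0,0,0],[0.4,-0.2,4,7,0,0,0],[0.4,-0.4,8.5,7,0,0,0],[0.4,-0.6,13,7,0,0,0],[0.4,-0.8,17.5,7,0,0,0],[0.4,-1,22,7,0,0,0],[0.4,-1.2,26.5,7,0,0,0],[0.4,-1.4,31,7,0,0,0],[0.4,-1.4,33.8,7,0,0,0],[0.4,-1.4,33.8,7,0,0,0]]
  ]
}}

```text
time_s: 13.8
ee_pos: [0.5704, 0.3426, 0.1549]
tcp_rot: [0.638, 0.77, 0.001, -0.002]
force: [-0.5, -0.7, -2.8]
opening: 0.665
gripper_force: 44.0
```

Call:
{"method": "apply_moves", "body": {
  "plan": [
    [[0.4,0,0,-3,0,0,0],[0.4,0,0,-5.5,0,0,0],[0.4,0,0,-6.8,0,0,0],[0.4,0,0,-7.3,0,0,0],[0.4,0,0,-7.5,0,0,0],[0.4,0,0,-7.5,0,0,0],[0.7,0,0,-7.5,0,0,0],[0.85,0,0,-7.5,0,0,0],[0.85,0,0,-7.5,0,0,0],[0.85,0,0,-7.5,0,0,0],[0.85,0,0,-3.5,0,0,0],[0.85,0,0,0.5,0,0,0]]
  ]
}}

```text
time_s: 15.0
ee_pos: [0.5719, 0.3344, 0.1598]
tcp_rot: [0.642, 0.767, -0.002, -0.0]
force: [-0.3, 0.7, 1.5]
opening: 0.847
gripper_force: 0.0
```

Call:
{"method": "apply_moves", "body": {
  "plan": [
    [[0.85,0,0,4,0,0,0],[0.85,0,0,4,0,0,0],[0.85,0,0,4,0,0,0]]
  ]
}}

```text
time_s: 15.3
ee_pos: [0.5732, 0.3352, 0.2013]
tcp_rot: [0.642, 0.767, 0.001, 0.0]
force: [-0.8, -0.4, -0.4]
opening: 0.853
gripper_force: 0.0
```

```bash
python3 look.py scene b2 140 332 80 224; python3 look.py top b3 60 316 140 332; python3 -c "
from h import *
print(arm.observe()['ee_pos'])
w=cloud('top',np.load('pics/b3.npz')['d'])*1000
m=(np.hypot(w[...,0]-571.5,w[...,1]-62.5)<40)&(w[...,2]>30)&(w[...,2]<50); print(m.sum(), w[m].min(0),w[m].max(0))"
```

```text
[0.57170373 0.3347705  0.19898036]
384 [548.34984109  39.54345067  30.91521226] [596.52208329  86.63683928  49.05977959]
```

View pics/b2.png

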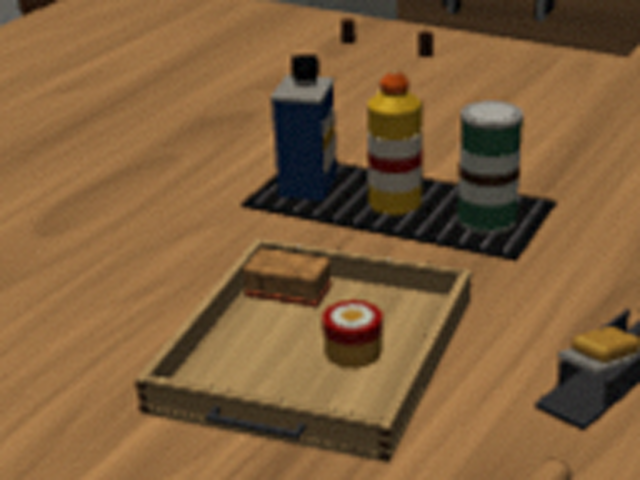

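All three stand on the mat at (305,140), (395,150) and (490,170), and the tin is alone at (352,330). The gripper isn't in the crop though, so I'll check its projection.

```bash
python3 -c "
from h import *
s=arm.observe();print(s['time_s'],s['ee_pos'])
for n in('scene','top'):
  K,M,t=T(n)
  for P in([.572,.335,.2],[.572,.335,.117]):
    q=K@(M.T@(np.array(P)-t));print(n,q[:2]/q[2])
"; python3 look.py scene b4 0 512 0 384
```

```text
15.4 [0.57170373 0.3347705  0.19898036]
scene [288.51844385  87.75059383]
scene [287.34117421 113.92217503]
top [ 71.64050218 195.11224935]
top [ 86.56256651 200.51445273]
```

View pics/b4.png

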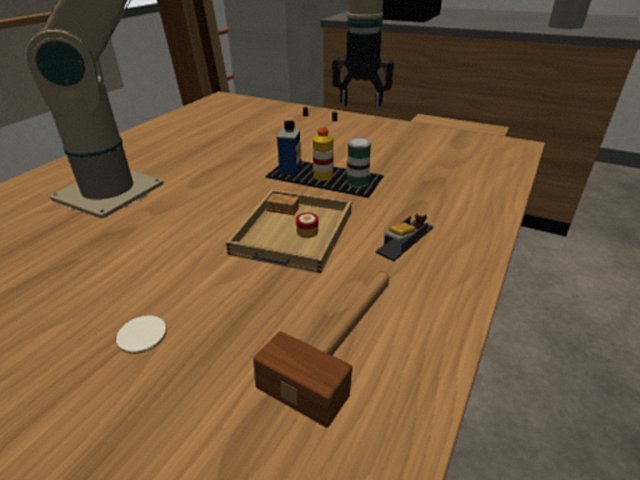

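The gripper is above the mat as expected at (360,100), so all is well. Next the tin: turn by +60° and move over it.

Call:
{"method": "apply_moves", "body": {
  "plan": [
    [[0.9,0,-3,0,0,0,7],[0.9,0,-7,0,0,0,14],[0.9,0,-11,0,0,0,22],[0.9,0,-15,0,0,0,30],[0.9,0,-19,0,0,0,38],[0.9,0,-23,0,0,0,46],[0.9,0,-26,0,0,0,54],[0.9,0,-27.2,0,0,0,60],[0.9,0,-27.2,0,0,0,60],[0.9,0,-27.2,0,0,0,60],[0.9,0,-27.2,0,0,0,60]]
  ]
}}

```text
time_s: 16.55
ee_pos: [0.5724, 0.0648, 0.1997]
tcp_rot: [0.172, 0.985, 0.0, -0.001]
force: [0.4, 0.8, -0.4]
opening: 0.901
gripper_force: 0.0
```

```bash
python3 -c "
from h import *
eyes.snapshot('scene');s=arm.observe();print(s['ee_pos'],s['tcp_rot'])"
```

```text
[0.57241373 0.06480728 0.19981624] [ 1.71476490e-01  9.85188076e-01  2.20656264e-04 -4.69203899e-04]
```

Call:
{"method": "apply_moves", "body": {
  "plan": [
    [[0.9,0,-0.2,-4,0,0,0],[0.9,0,-0.2,-8,0,0,0],[0.9,0,-0.2,-12,0,0,0],[0.9,0,-0.2,-15,0,0,0],[0.9,0,-0.2,-17,0,0,0],[0.9,0,-0.2,-18.2,0,0,0],[0.9,0,-0.2,-18.2,0,0,0],[0.9,0,-0.2,-18.2,0,0,0]]
  ]
}}

```text
time_s: 17.4
ee_pos: [0.5732, 0.0615, 0.0189]
tcp_rot: [0.172, 0.985, 0.0, 0.0]
force: [0.1, -0.1, -0.2]
opening: 0.901
gripper_force: 0.0
```

Call:
{"method": "apply_moves", "body": {
  "plan": [
    [[0.4,0,0,0,0,0,0],[0.4,0,0,0,0,0,0],[0.4,0,0,0,0,0,0],[0.4,0,0,0,0,0,0],[0.4,0,0,0,0,0,0],[0.4,0,0,0,0,0,0]]
  ],
  "force": 30
}}

```text
time_s: 18.0
ee_pos: [0.5736, 0.0612, 0.0197]
tcp_rot: [0.172, 0.985, 0.001, 0.001]
force: [-0.8, -0.5, 5.9]
opening: 0.55
gripper_force: 30.5
```

Call:
{"method": "apply_moves", "body": {
  "plan": [
    [[0.4,0,0,2,0,0,0],[0.4,0,0,5,0,0,0],[0.4,0,0,8,0,0,0],[0.4,-1.2,-4.5,8,0,0,0],[0.4,-2.4,-9,8,0,0,0],[0.4,-3.6,-13.5,8,0,0,0],[0.4,-4.8,-18,8,0,0,0],[0.4,-6,-22.5,8,0,0,0],[0.4,-7.2,-27,8,0,0,0],[0.4,-8.4,-31.5,8,0,0,0],[0.4,-9.5,-36,8,0,0,0],[0.4,-10.3,-38.7,8,0,0,0]]
  ]
}}

```text
time_s: 19.2
ee_pos: [0.4678, -0.331, 0.0989]
tcp_rot: [0.174, 0.985, -0.001, 0.0]
force: [1.3, -1.0, 0.6]
opening: 0.547
gripper_force: 31.4
```

Call:
{"method": "apply_moves", "body": {
  "plan": [
    [[0.4,0,0,0,0,0,0],[0.4,0,0,0,0,0,0]]
  ]
}}

```text
time_s: 19.4
ee_pos: [0.4692, -0.3265, 0.0985]
tcp_rot: [0.173, 0.985, 0.0, 0.0]
force: [0.7, -0.1, -0.6]
opening: 0.547
gripper_force: 31.4
```

```bash
python3 look.py top c1 320 512 180 324; python3 look.py scene c2 50 210 190 310;python3 -c "
from h import *
s=arm.observe();print(s['ee_pos'],s['tcp_rot'])
w=cloud('scene',np.load('pics/c2.npz')['d'])*1000
m=(np.hypot(w[...,0]-469,w[...,1]+324)<30)&(w[...,2]>60);print(w[m].min(0) if m.any() else 0)
"
```

```text
[ 0.47024362 -0.32439967  0.09838999] [1.71160453e-01 9.85242973e-01 6.18528205e-04 2.56975523e-05]
[ 443.13771304 -353.98475198   87.44778716]
```

View pics/c2.png

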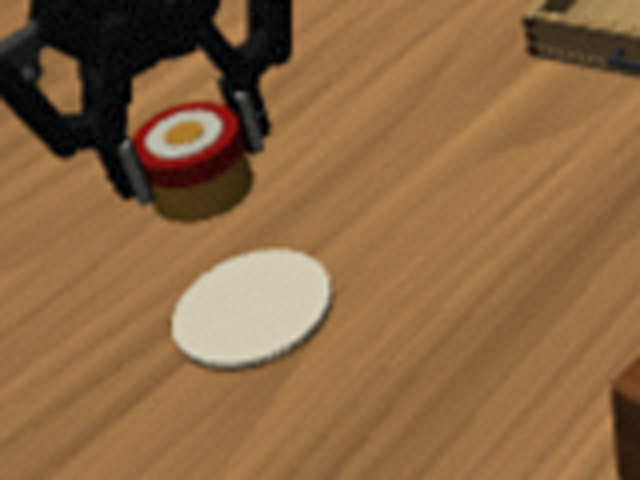

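The tin is held level at (190,160), with the coaster at (252,308) below. Lowering.

Call:
{"method": "apply_moves", "body": {
  "plan": [
    [[0.4,0,0,-3,0,0,0],[0.4,0,0,-6,0,0,0],[0.4,0,0,-7.5,0,0,0],[0.4,0,0,-8.1,0,0,0],[0.4,0,0,-8.3,0,0,0],[0.4,0,0,-8.3,0,0,0],[0.65,0,0,-8.3,0,0,0],[0.9,0,0,-8.3,0,0,0],[0.9,0,0,-8.3,0,0,0],[0.9,0,0,-8.3,0,0,0],[0.9,0,0,-5,0,0,0],[0.9,0,0,-1,0,0,0]]
  ]
}}

```text
time_s: 20.7
ee_pos: [0.4683, -0.3252, 0.0874]
tcp_rot: [0.172, 0.985, 0.001, -0.002]
force: [1.2, -0.5, 0.2]
opening: 0.899
gripper_force: 0.0
```

Call:
{"method": "apply_moves", "body": {
  "plan": [
    [[0.9,0,0,4,0,0,0],[0.9,0,0,8,0,0,0],[0.9,0,5,11,0,0,0],[0.9,0,10,11,0,0,0],[0.9,0,15,11,0,0,0],[0.9,0,15,11,0,0,0],[0.9,0,15,11,0,0,0]]
  ]
}}

```text
time_s: 21.4
ee_pos: [0.4699, -0.174, 0.1985]
tcp_rot: [0.17, 0.985, 0.0, -0.0]
force: [-0.0, -0.8, -0.5]
opening: 0.903
gripper_force: 0.0
```

```bash
python3 look.py top c3 0 512 0 384; python3 look.py scene c4 0 512 0 384;python3 -c "
from h import *
from scipy.optimize import least_squares
s=arm.observe();print(s['time_s'],s['ee_pos'],s['tcp_rot'])
f=np.load('pics/c3.npz');w=cloud('top',f['d'])*1000
m=(np.hypot(w[...,0]-469,w[...,1]+324)<45)&(w[...,2]>30)&(w[...,2]<60);P=w[m];print('tin',(P.min(0)+P.max(0))/2,np.median(P,0))
f=np.load('pics/c4.npz');w=cloud('scene',f['d'])*1000
for n,c0,r,z0,z1 in(('varn',(572,336),29,20,108),('glue',(473,328),27,20,105),('tin',(469,-324),24,10,38)):
    m=(np.hypot(w[...,0]-c0[0],w[...,1]-c0[1])<r+12)&(w[...,2]>z0)&(w[...,2]<z1); P=w[m][:,:2]
    g=least_squares(lambda x:np.hypot(*(P-x).T)-r,c0,loss='soft_l1',f_scale=2);print(n,len(P),g.x,np.median(abs(g.fun)))
"
```

```text
21.5 [ 0.46968823 -0.17737603  0.19836588] [ 1.72541580e-01  9.85002077e-01 -5.32794954e-04  1.66727273e-04]Traceback (most recent call last):
  File "<string>", line 6, in <module>
    m=(np.hypot(w[...,0]-469,w[...,1]+324)<45)&(w[...,2]>30)&(w[...,2]<60);P=w[m];print('tin',(P.min(0)+P.max(0))/2,np.median(P,0))
                                                                                               ~~~~~^^^
    return umr_minimum(a, axis, None, out, keepdims, initial, where)
ValueError: zero-size array to reduction operation minimum which has no identity
```

View pics/c3.png

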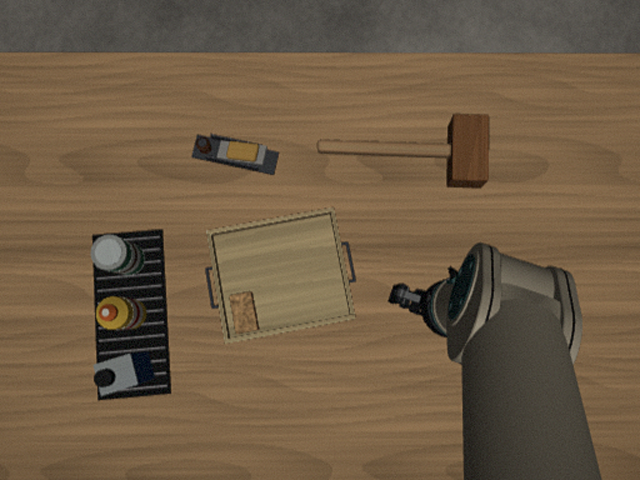

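The mat holds the oil (115,378), glue (110,313) and varnish (110,252), but the arm hides the coaster here. The scene camera should show it.

```bash
cat > fit.py <<'E'
from h import *
import sys
from scipy.optimize import least_squares
w=cloud('scene',np.load('pics/%s.npz'%sys.argv[1])['d'])*1000
for a in sys.argv[2:]:
    n,x,y=a.split(','); c0=(float(x),float(y)); r,z0,z1=dict(varn=(29,20,108),glue=(27,20,105),tin=(24,12,38))[n]
    m=(np.hypot(w[...,0]-c0[0],w[...,1]-c0[1])<r+12)&(w[...,2]>z0)&(w[...,2]<z1); P=w[m][:,:2]
    g=least_squares(lambda x:np.hypot(*(P-x).T)-r,c0,loss='soft_l1',f_scale=2);print(n,len(P),g.x,np.median(abs(g.fun)))
E
python3 fit.py c4 varn,572,336 glue,473,328 tin,469,-324
python3 -c "
import cv2;p=cv2.imread('pics/c4.png')[280:400,80:240];cv2.imwrite('pics/c5.png',cv2.resize(p,(640,480)))"
```

```text
varn 456 [569.03187117 337.80200169] 0.9337495362591799
glue 378 [469.83668371 328.92155708] 1.0301853154329788
tin 229 [ 466.65905084 -323.17239645] 0.5127411445653536
```

View pics/c5.png

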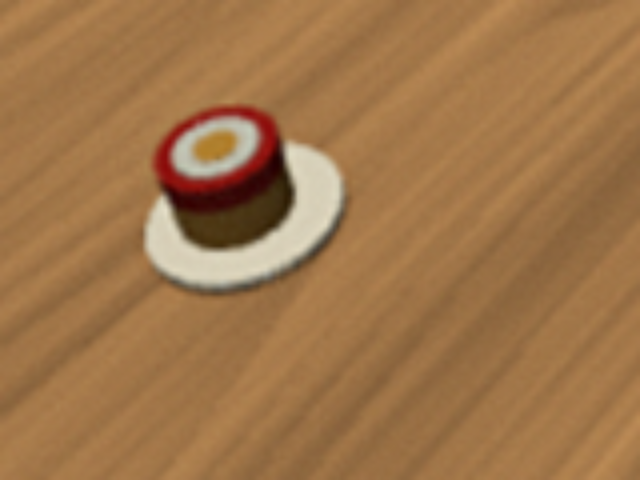

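The tin stands centrally on the coaster, its base at (230,225) and the coaster centre at (245,217). Now returning the varnish can.

Call:
{"method": "apply_moves", "body": {
  "plan": [
    [[0.9,1,4,0,0,0,-6],[0.9,2,9,0,0,0,-13],[0.9,3,14,0,0,0,-20],[0.9,4,19,0,0,0,-27],[0.9,5,24,0,0,0,-34],[0.9,6,29,0,0,0,-41],[0.9,7,34,0,0,0,-48],[0.9,8,39,0,0,0,-55],[0.9,9,44,0,0,0,-60],[0.9,10,48.5,0,0,0,-60],[0.9,10.2,51.3,0,0,0,-60],[0.9,10.2,51.3,0,0,0,-60]]
  ]
}}

```text
time_s: 22.7
ee_pos: [0.572, 0.3423, 0.197]
tcp_rot: [0.639, 0.769, 0.001, -0.001]
force: [0.4, -0.1, -0.3]
opening: 0.898
gripper_force: 0.0
```

Call:
{"method": "apply_moves", "body": {
  "plan": [
    [[0.9,0,0,0,0,0,0],[0.9,0,0,0,0,0,0],[0.9,0,0,0,0,0,0]]
  ]
}}

```text
time_s: 23.0
ee_pos: [0.5726, 0.3342, 0.1985]
tcp_rot: [0.643, 0.766, -0.0, 0.0]
force: [0.5, 0.3, -0.2]
opening: 0.903
gripper_force: 0.0
```

```bash
python3 look.py top d1 320 512 180 324;python3 -c "
from h import *
s=arm.observe();print(s['ee_pos'],s['tcp_rot'])
w=cloud('top',np.load('pics/d1.npz')['d'])*1000
m=(np.hypot(w[...,0]-469,w[...,1]+324)<45)&(w[...,2]>30)&(w[...,2]<60);P=w[m];print('tin',(P.min(0)+P.max(0))/2,np.median(P,0))
"
```

```text
[0.57245628 0.33471509 0.19858545] [ 6.42737927e-01  7.66086053e-01 -1.43219598e-04  3.09294144e-04]
tin [ 468.45149216 -324.78873488   39.07379961] [ 467.16822258 -322.99514138   42.64796445]
```

Call:
{"method": "apply_moves", "body": {
  "plan": [
    [[0.9,0,0,-3,0,0,0],[0.9,0,0,-7,0,0,0],[0.9,0,0,-10,0,0,0],[0.9,0,0,-11.7,0,0,0],[0.9,0,0,-11.7,0,0,0],[0.9,0,0,-11.7,0,0,0],[0.5,0,0,-11.7,0,0,0],[0.5,0,0,-11.7,0,0,0],[0.5,0,0,-11.7,0,0,0],[0.5,0,0,-11.7,0,0,0],[0.5,0,0,-11.7,0,0,0],[0.5,0,0,-11.7,0,0,0]]
  ],
  "force": 40
}}

```text
time_s: 24.25
ee_pos: [0.5726, 0.3373, 0.0833]
tcp_rot: [0.642, 0.767, 0.001, 0.0]
force: [-0.8, -0.6, 6.4]
opening: 0.669
gripper_force: 42.5
```

Call:
{"method": "apply_moves", "body": {
  "plan": [
    [[0.4,0,0,2,0,0,0],[0.4,0,0,5,0,0,0],[0.4,0,0,7.4,0,0,0],[0.4,0.2,-4,7.4,0,0,0],[0.4,0.4,-8.5,7.4,0,0,0],[0.4,0.6,-13,7.4,0,0,0],[0.4,0.8,-17.5,7.4,0,0,0],[0.4,1,-22,7.4,0,0,0],[0.4,1.2,-26.5,7.4,0,0,0],[0.4,1.4,-31,7.4,0,0,0],[0.4,1.4,-33.5,7.4,0,0,0],[0.4,1.4,-33.5,7.4,0,0,0]]
  ]
}}

```text
time_s: 25.45
ee_pos: [0.5855, -0.0048, 0.156]
tcp_rot: [0.645, 0.764, -0.001, 0.002]
force: [-0.5, 0.2, -1.6]
opening: 0.668
gripper_force: 43.8
```

Call:
{"method": "apply_moves", "body": {
  "plan": [
    [[0.4,0,0,0,0,0,0],[0.4,0,0,0,0,0,0],[0.4,0,0,0,0,0,0]]
  ]
}}

```text
time_s: 25.75
ee_pos: [0.5857, 0.0039, 0.1553]
tcp_rot: [0.641, 0.768, 0.0, -0.0]
force: [-0.8, 0.2, -3.2]
opening: 0.667
gripper_force: 43.7
```

Call:
{"method": "apply_moves", "body": {
  "plan": [
    [[0.4,0,0,-3,0,0,0],[0.4,0,0,-5.5,0,0,0],[0.4,0,0,-6.5,0,0,0],[0.4,0,0,-6.9,0,0,0],[0.4,0,0,-7.1,0,0,0],[0.4,0,0,-7.1,0,0,0]]
  ]
}}

```text
time_s: 26.35
ee_pos: [0.5837, 0.003, 0.087]
tcp_rot: [0.641, 0.767, -0.0, -0.002]
force: [-9.0, 0.9, 19.2]
opening: 0.667
gripper_force: 45.6
```

Call:
{"method": "apply_moves", "body": {
  "plan": [
    [[0.7,0,0,0,0,0,0],[0.88,0,0,0,0,0,0],[0.88,0,0,0,0,0,0],[0.88,0,0,0,0,0,0],[0.88,0,0,4,0,0,0],[0.88,0,0,8,0,0,0],[0.88,0,0,11.6,0,0,0],[0.88,0,0,11.6,0,0,0]]
  ]
}}

```text
time_s: 27.15
ee_pos: [0.5893, 0.0015, 0.2053]
tcp_rot: [0.642, 0.767, 0.003, 0.004]
force: [0.2, -0.7, 0.5]
opening: 0.881
gripper_force: 0.0
```

Call:
{"method": "apply_moves", "body": {
  "plan": [
    [[0.9,-1.2,3.5,0,0,0,0],[0.9,-2.8,8,0,0,0,0],[0.9,-4.4,12.5,0,0,0,0],[0.9,-6,17,0,0,0,0],[0.9,-7.6,21.5,0,0,0,0],[0.9,-9.2,26,0,0,0,0],[0.9,-10.4,30,0,0,0,0],[0.9,-11.2,32.9,0,0,0,0],[0.9,-11.2,32.9,0,0,0,0],[0.9,-11.2,32.9,0,0,0,0],[0.9,-11.2,32.9,0,0,0,0],[0.9,-11.2,32.9,0,0,0,0]]
  ]
}}

```text
time_s: 28.35
ee_pos: [0.4744, 0.3292, 0.2002]
tcp_rot: [0.643, 0.766, -0.0, 0.0]
force: [0.2, -0.2, 0.7]
opening: 0.902
gripper_force: 0.0
```

```bash
python3 look.py scene e1 150 310 100 220; python3 fit.py e1 varn,586,-1 glue,473,328; python3 -c "
from h import *
s=arm.observe();print(s['ee_pos'],s['tcp_rot'])"
```

```text
varn 668 [581.58925928   3.61708491] 0.6023493851836612
glue 376 [469.85014303 328.7145716 ] 0.90953551897403
[0.47437175 0.32939472 0.20029981] [ 6.42532974e-01  7.66257986e-01 -1.59183489e-04  2.24471578e-04]
```

View pics/e1.png

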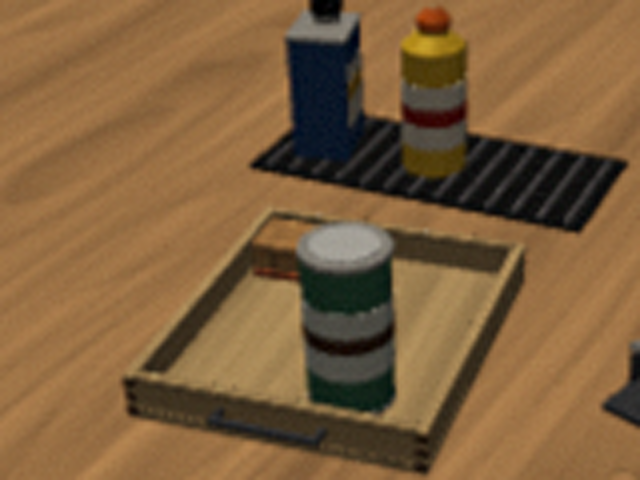

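The varnish can is back about 4 mm from its start. Glue next.

Call:
{"method": "apply_moves", "body": {
  "plan": [
    [[0.9,0,0,-3,0,0,0],[0.9,0,0,-7,0,0,0],[0.9,0,0,-10,0,0,0],[0.9,0,0,-11.9,0,0,0],[0.9,0,0,-11.9,0,0,0],[0.9,0,0,-11.9,0,0,0],[0.5,0,0,-11.9,0,0,0],[0.45,0,0,-11.9,0,0,0],[0.45,0,0,-11.9,0,0,0],[0.45,0,0,-11.9,0,0,0],[0.45,0,0,-11.9,0,0,0],[0.45,0,0,-11.9,0,0,0]]
  ]
}}

```text
time_s: 29.6
ee_pos: [0.4743, 0.3315, 0.0831]
tcp_rot: [0.642, 0.767, 0.001, 0.0]
force: [-1.7, -0.7, 5.2]
opening: 0.621
gripper_force: 41.3
```

Call:
{"method": "apply_moves", "body": {
  "plan": [
    [[0.4,0,0,2,0,0,0],[0.4,0,0,5,0,0,0],[0.4,0,0,7.4,0,0,0],[0.4,2,-4.5,7.4,0,0,0],[0.4,4,-9,7.4,0,0,0],[0.4,6,-13,7.4,0,0,0],[0.4,8,-17,7.4,0,0,0],[0.4,9,-20.3,7.4,0,0,0],[0.4,9,-20.3,7.4,0,0,0],[0.4,9,-20.3,7.4,0,0,0],[0.4,9,-20.3,7.4,0,0,0],[0.4,9,-20.3,7.4,0,0,0]]
  ]
}}

```text
time_s: 30.8
ee_pos: [0.5631, 0.1298, 0.1553]
tcp_rot: [0.641, 0.768, 0.0, -0.0]
force: [-0.8, 0.2, -3.1]
opening: 0.617
gripper_force: 43.2
```

Call:
{"method": "apply_moves", "body": {
  "plan": [
    [[0.4,0,0,-3,0,0,0],[0.4,0,0,-5.5,0,0,0],[0.4,0,0,-6.5,0,0,0],[0.4,0,0,-6.9,0,0,0],[0.4,0,0,-7,0,0,0],[0.4,0,0,-7,0,0,0]]
  ]
}}

```text
time_s: 31.4
ee_pos: [0.562, 0.1287, 0.0872]
tcp_rot: [0.641, 0.767, -0.001, -0.001]
force: [-7.3, 0.2, 11.2]
opening: 0.623
gripper_force: 44.7
```

Call:
{"method": "apply_moves", "body": {
  "plan": [
    [[0.7,0,0,0,0,0,0],[0.88,0,0,0,0,0,0],[0.88,0,0,0,0,0,0],[0.88,0,0,0,0,0,0],[0.88,0,0,4,0,0,0],[0.88,0,0,8,0,0,0],[0.88,0,0,11.6,0,0,0],[0.88,0,0,11.6,0,0,0],[0.88,0,0,11.6,0,0,0]]
  ]
}}

```text
time_s: 32.3
ee_pos: [0.5641, 0.1281, 0.202]
tcp_rot: [0.641, 0.767, 0.001, 0.0]
force: [0.6, 0.2, 0.2]
opening: 0.88
gripper_force: 0.0
```

```bash
python3 look.py scene e2 150 310 100 220; python3 fit.py e2 varn,586,-1 glue,564,126; python3 -c "
from h import *
s=arm.observe();print(s['ee_pos'],s['tcp_rot'])"
```

```text
varn 667 [581.6323582    3.53892747] 0.6404210753589474
glue 430 [557.82343077 126.59955553] 0.7532722500197266
[0.56321795 0.12802927 0.20084062] [ 6.41459339e-01  7.67156945e-01 -2.33718352e-04 -2.89290990e-04]
```

Call:
{"method": "apply_moves", "body": {
  "plan": [
    [[0.9,-4,4,0,0,0,5],[0.9,-7,7,0,0,0,7],[0.9,-10,10,0,0,0,7],[0.9,-13,13,0,0,0,7],[0.9,-16,16,0,0,0,7],[0.9,-19.2,19.2,0,0,0,7],[0.9,-19.2,19.2,0,0,0,7],[0.9,-19.2,19.2,0,0,0,7],[0.9,-19.2,19.2,0,0,0,7],[0.9,-19.2,19.2,0,0,0,7]]
  ]
}}

```text
time_s: 33.35
ee_pos: [0.3726, 0.3185, 0.2009]
tcp_rot: [0.595, 0.804, -0.0, 0.0]
force: [0.7, 0.4, 0.7]
opening: 0.897
gripper_force: 0.0
```

```bash
python3 look.py top e3 60 316 140 332; python3 -c "
from h import *
s=arm.observe();print(s['ee_pos'],s['tcp_rot'])"
```

```text
[0.3726361  0.31865819 0.2010286 ] [ 5.94678161e-01  8.03963765e-01 -3.11484023e-04  2.29268100e-04]
```

View pics/e3.png

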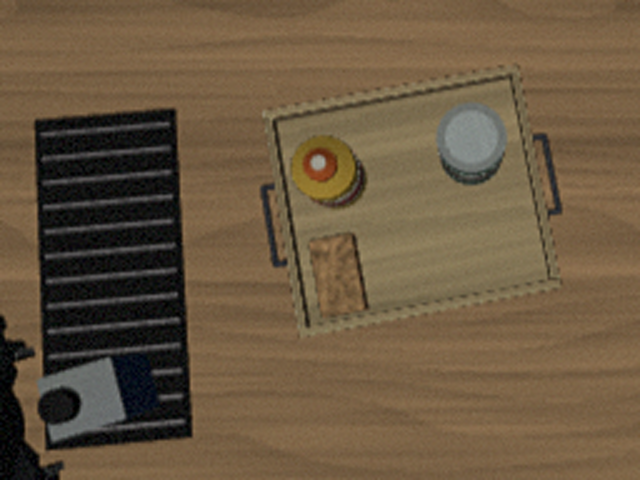

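The glue (325,168) and varnish (472,138) are back upright, about 6 mm and 5 mm off by my estimate. The oil can is at (95,395) under the gripper. For it I'll trim the move so the TCP reading matches the original grip.

Call:
{"method": "apply_moves", "body": {
  "plan": [
    [[0.9,0,0,-3,0,0,0],[0.9,0,0,-7,0,0,0],[0.9,0,0,-10,0,0,0],[0.9,0,0,-12,0,0,0],[0.9,0,0,-12,0,0,0],[0.9,0,0,-12,0,0,0],[0.5,0,0,-12,0,0,0],[0.4,0,0,-12,0,0,0],[0.4,0,0,-12,0,0,0],[0.4,0,0,-12,0,0,0],[0.4,0,0,-12,0,0,0],[0.4,0,0,-12,0,0,0]]
  ]
}}

```text
time_s: 34.6
ee_pos: [0.3726, 0.3206, 0.0827]
tcp_rot: [0.594, 0.805, 0.001, 0.0]
force: [0.3, -0.5, 6.4]
opening: 0.575
gripper_force: 42.7
```

Call:
{"method": "apply_moves", "body": {
  "plan": [
    [[0.4,0,0,2,0,0,0],[0.4,0,0,5,0,0,0],[0.4,0,0,7.4,0,0,0],[0.4,2,-4,7.4,0,0,0],[0.4,4,-8,7.4,0,0,0],[0.4,6,-12,7.4,0,0,0],[0.4,8,-16,7.4,0,0,0],[0.4,10,-20,7.4,0,0,0],[0.4,12,-24,7.4,0,0,0],[0.4,14,-27.1,7.4,0,0,0],[0.4,14,-27.1,7.4,0,0,0],[0.4,14,-27.1,7.4,0,0,0]]
  ]
}}

```text
time_s: 35.8
ee_pos: [0.5115, 0.0481, 0.1554]
tcp_rot: [0.594, 0.804, -0.0, -0.0]
force: [-0.3, 0.2, -2.9]
opening: 0.58
gripper_force: 43.0
```

Call:
{"method": "apply_moves", "body": {
  "plan": [
    [[0.4,0,0,-3,0,0,0],[0.4,0,0,-5,0,0,0],[0.4,0,0,-5,0,0,0],[0.4,0,0,-5,0,0,0]]
  ]
}}

```text
time_s: 36.2
ee_pos: [0.5111, 0.0502, 0.1055]
tcp_rot: [0.593, 0.805, -0.0, -0.001]
force: [0.1, -0.5, -2.7]
opening: 0.578
gripper_force: 42.9
```

Call:
{"method": "apply_moves", "body": {
  "plan": [
    [[0.4,0,0,-1.2,0,0,0],[0.4,0,0,-1.8,0,0,0],[0.4,0,0,-2,0,0,0],[0.4,0,0,-2,0,0,0],[0.7,0,0,-2,0,0,0],[0.88,0,0,-2,0,0,0],[0.88,0,0,-2,0,0,0],[0.88,0,0,-2,0,0,0],[0.88,0,0,2,0,0,0],[0.88,0,0,6,0,0,0],[0.88,0,0,10,0,0,0],[0.88,0,0,13,0,0,0]]
  ]
}}

```text
time_s: 37.4
ee_pos: [0.5122, 0.0488, 0.2376]
tcp_rot: [0.594, 0.805, 0.001, 0.001]
force: [1.3, -0.4, -1.1]
opening: 0.882
gripper_force: 0.0
```

Call:
{"method": "apply_moves", "body": {
  "plan": [
    [[0.88,-2,5,0,0,0,0],[0.88,-4,10,0,0,0,0],[0.88,-6,15,0,0,0,0],[0.88,-8,20,0,0,0,0],[0.88,-10,25,0,0,0,0],[0.88,-12,30,0,0,0,0],[0.88,-12,30,0,0,0,0],[0.88,-12,30,0,0,0,0]]
  ]
}}

```text
time_s: 38.2
ee_pos: [0.389, 0.3534, 0.2349]
tcp_rot: [0.59, 0.807, 0.0, -0.001]
force: [1.0, -0.5, -0.1]
opening: 0.88
gripper_force: 0.0
```

```bash
python3 look.py top f1 0 512 0 384; python3 look.py scene f2 0 512 0 384; python3 fit.py f2 varn,586,-1 glue,564,126 tin,469,-324;python3 -c "
from h import *
def cap(f):
    w=cloud('top',np.load('pics/'+f)['d'])*1000
    m=(np.hypot(w[...,0]-508,w[...,1]-59)<30)&(w[...,2]>135);print(m.sum(),np.median(w[m],0))
    m=(np.hypot(w[...,0]-509,w[...,1]-47)<50)&(abs(w[...,2]-118)<5);print(m.sum(),np.mean(w[m],0))
cap('top0.npz');cap('f1.npz');print(arm.observe()['time_s'])"
```

```text
varn 669 [581.60532989   3.55464819] 0.6593005885003755
glue 426 [557.84392918 126.65895512] 0.785666263000369
tin 228 [ 466.72527613 -323.22366671] 0.533602177533842
155 [507.94729243  60.18565854 143.65563972]
576 [512.3303518   44.75360247 118.05235764]
158 [507.90325651  57.39771112 143.65820232]
573 [512.40222657  42.61060535 118.20523164]
38.3
```

View pics/f1.png

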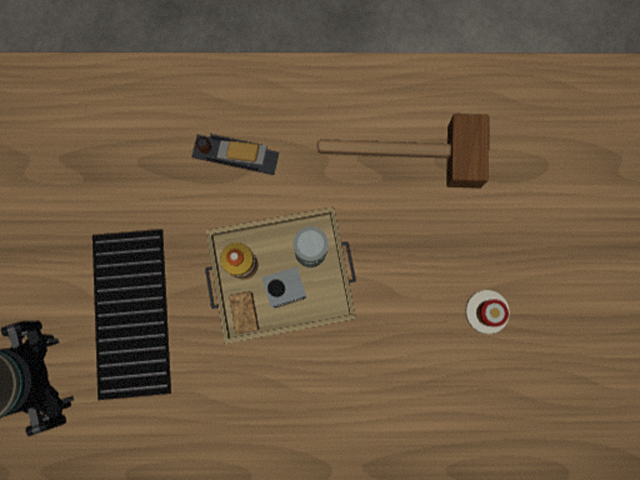

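Everything is in place: the tin is on the coaster at (493,312), the three containers are back upright, the bystanders are unmoved, and the gripper is clear. Handing in.

```bash
python3 -c "
from h import *
print(finish_job())"
```

```text
the job is handed in; nothing more can be done
None
```

The job is handed in, but it returned no verdict: the tin stands on the coaster about 2 mm off centre, and the oil can, varnish can and glue bottle are back upright in the caddy about 3, 4–6 and 6 mm from their starts, by my camera estimates.

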